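# Load a lap under the slotted cover of a lens polisher

## Task

Of the three stemmed laps standing on the bench, load the small flat one into the lens polisher: bring it in from the front with its disc under the metal cover and its stem in the cover's L-shaped slot, and take it round the corner to the very end of the slot, standing upright on the bed. Then swing the keeper arm fully shut across the slot behind the stem. Leave the other two laps where they stand.

Things in the scene. Friction and masses are not known exactly. Their poses are not given: they have to be found in the camera images.
- polisher: Fixed bench unit. Origin: on the table under its base's middle; x points away from its open front, y to its left, z up; figures (mm) are in this frame. Base x -140 to 100, y -110 to 110; its flat dark top, the bed, is at z 40. A fixed aluminium cover plate lies over the bed: x -70 to 85, y -95 to 95, z 74 to 80. A drive casing 105 tall stands at left: x -120 to 100, y 135 to 225
- slot_mouth (a point): Point on the bed (z 40) at polisher x -70, y 35, below the open front end of the cover's 24 mm wide L-shaped slot, on its centre line. In front of it (x -140 to -70) the bed is uncovered. The slot's first leg runs along x at y 35 to the corner. Walls close the cover's sides and back; in front, the way in under it is free from y -12 to 89
- slot_corner (a point): Point on the bed (z 40) under the slot's corner, where the centre lines of its legs meet: polisher x 20, y 35. The second leg runs from here along -y, at x 20, to its end wall at y -57
- slot_end (a point): Point on the bed (z 40) under the slot's closed end, 12 mm short of the end wall, at mid width: polisher x 20, y -45. The lap's origin belongs here
- keeper (a joint): Flat steel arm 14 wide, 8 thick, on top of the cover (z 82 to 90), on an upright pivot at polisher x 48, y -22. Angle in rad: 0 = shut (arm along polisher -x, across the slot, at its stop); grows as it opens, clockwise from above (1.57: along polisher +y, clear of the slot), to 2.0. Starts open. Stays where left; about 0.7 N at the post moves it
- keeper_post (a point): Middle of the top of the round upright post on the keeper's free end: 14 mm in diameter, 38 mm high above the arm (polisher z 90 to 128), 90 mm from the pivot; can be pinched or pushed
- lap: The lap to load, loose, about 0.3 kg: flat aluminium disc 60 mm in diameter and 20 mm thick, with a 12 mm upright round steel stem in its middle that from 68 to 118 mm height is a dark grip sleeve 18 mm in diameter. Origin at the centre of the disc's underside, z up along the stem. It stands on the table beside the polisher, to the robot's right, among the other two
- wide_lap: Another lap, to be left alone: the same but with a disc 94 mm in diameter. Origin at the centre of its underside
- dome_lap: Another lap, to be left alone: same stem and sleeve, 60 mm in diameter but with a domed top 42 mm high, not flat. Origin at the centre of its underside
Things that resemble listed ones, but are neither listed nor needed, are in the scene too. Leave any yellow look-alike of the lap alone.

How it is judged:
On the way, in this order (a step that is already met when the one before it is completed fails the run):
1. the lap is in the slot's first leg, its disc under the cover (x of lap in the frame of polisher between -0.045 and 0.045 m and y of lap in the frame of polisher between 0.02 and 0.05 m and z of lap in the frame of polisher between 0.032 and 0.056 m), for 0.02 s.
2. the lap is at the end of the slot (horizontal distance between lap and slot_end below 0.013 m and z of lap in the frame of polisher between 0.035 and 0.052 m), for 0.1 s.
At the end, for the whole second after the job is handed in: The lap stands upright (within 7 degrees) and at rest on the bed under the cover, its axis within 13 mm of slot_end, and the keeper is shut (joint below 0.08 rad) (all of step 2 and angle between lap's own z axis and vertical below 0.12 rad and value of joint keeper below 0.08 rad and linear speed of lap below 0.02 m/s); the robot touches nothing.
It fails at once if the wide lap is moved more than 15 mm (distance of wide_lap from where it was at the start of the episode above 0.015 m).
It fails at once if the domed lap is moved more than 15 mm (distance of dome_lap from where it was at the start of the episode above 0.015 m).
It also fails if it takes over 64 s, if anything falls off the work surface, if the arm or the gripper's body presses on something with over 40 N, if the wrist force passes 120 N, or if a joint passes its speed limit or range.

## Robot

A 7-joint arm with a two-finger parallel gripper is mounted at the origin on the work surface. World frame = base frame: x ahead of the robot, y to its left, z up, the work surface at z = 0. Lengths are in m, angles in rad, forces in N, time in s.
With the tool pointing down it reaches from about 0.425 to 0.875 m from the base axis. Payload 4.7 kg.
Tool frame: the origin (TCP) lies between the finger pads; the fingertips stand 11 mm ahead of it and the grasp point (between the pads) lies 8 mm behind it; z points along the fingers, y is the line along which they close (so a half turn about z gives the same grasp; the last joint's range is limited). The gripper opens to 87 mm and grips with 3 to 60 N. Pads are 19 mm wide; open, the fingers measure 117 mm over their backs; the gripper's body (75 mm by 190 mm) begins 51 mm behind the grasp point.
Start: joints at [-1.33, 0.321, -0.07, 1.45, 0.023, 1.371, -0.057], TCP at [0.146, 0.633, 0.234] pointing down, gripper open.
Joint ranges: [-2.86, 2.86], [-0.3, 2.09], [-1.38, 1.24], [0.06, 2.45], [-1.56, 4.7], [0.09, 2.05], [-2.69, 2.69]. Speed limits (rad/s): [2.57, 2.57, 3.14, 3.14, 3.14, 3.14, 3.14].

## Interface

Orientations are given as a rotation vector (axis times angle).
In Python, from bench import ctrl gives the robot as it stands. The module is installed in compiled form; this text tells all that it offers.
- The arm moves only by the shell command python3 -m inch 'ROWS' [FORCE]. ROWS is JSON, a list of rows, each an object with "slide": the shift along the tool's x, y, z scaled (see below), a list of three; "angular": the turn, a rotation vector about the tool's x, y, z scaled (see below), a list of three; "claw": the opening, from -1 (shut) to 1 (fully open). In form: [{"slide": [tx, ty, tz], "angular": [rx, ry, rz], "claw": claw}, ...]. A call has 1 to 10 rows; each row is the pose to reach, as a shift and turn from the pose commanded when the call began, along the tool's axes at that moment; what a row does not reach only later rows make up. The controller multiplies each number of a shift by 0.25 m and each number of a turn by 30 degrees. A row lasts 1/10 s, in which the tool goes at most 50 mm and 8.59 degrees, less where a joint would pass 70% of its speed; a pose out of reach is approached as far as the arm can. A call with a number of a shift or a turn outside -1 to 1 is refused whole. A call with a gripper value outside its range is refused whole. The fingers move at their own pace and stop on an object; FORCE is the grip in N (left out, the last holds). Time passes only in rows, so rows that repeat a pose let the fingers close. It gives the time, the measured TCP pose, the force, the opening and the grip force at its end, in the units of the state.
- ctrl.get_state(): the state, without advancing time (a new reading comes with each control period).
- ctrl.get_image(name): name is "scene" or "side" or "wrist"; returns a dict with "color" (480x640x3 uint8, red, green, blue), "depth" (480x640 float32, m along the optical axis (not along the pixel's ray), 0 where there is no reading), "camera_matrix" (3x3 intrinsics, pixels), "dist_coeffs" ([k1, k2, p1, p2, k3] as OpenCV has them; the pictures are not rectified), "extrinsics" (4x4, takes a point from camera to world coordinates); the wrist camera has in their place "tool_from_camera" (4x4, takes a point from camera to tool coordinates, whose origin is the TCP and whose axes are the flange's). Camera axes: x right, y up, looking along -z (the intrinsics and any distortion apply to the point x, -y, -z); pixel columns grow to the right and rows downward; lengths in m; the calibration is good to about 2 mm. A picture is of the moment at which its call begins: read the wrist's pose just before it.
- ctrl.close_job(): hands the job in; it is judged then, once.
Trained networks look in the newest picture that a camera, given by its name, has taken for a name from the list of things; names that differ only in an ending like _2 or _b are one class to them, and where a whole thing is asked for, a point or a joint stands for the part that bears it (a point fixed in the world has none). Each returns a list of dicts, best first, with "confidence" (0 to 1); they miss things now and then, are a little off and sometimes report something else, mostly with a low value. They report only what shows in the picture. A call takes as long as a camera call. They do not tell look-alikes from the thing itself.
- ctrl.find_in(query, camera): "bbox" ([centre column, centre row, width, height] in pixels, round what is visible of it).
- ctrl.outline_of(query, camera): "mask" (480x640 bool, what is visible of it) and "bbox" ([centre column, centre row, width, height] in pixels, round what is visible of it).
The state is a dict: "time": time; "joint_positions": joint angles; "qd": joint speeds; "joint_torque": joint torques, N m; "position": TCP position; "tool_rot": TCP orientation; "ft_force": force on the tool from outside, world axes, zero at the start; "torque": the same for the moment, N m; "grip_width": opening from 0.0 (shut) to 1.0 (fully open); "grip_force": force on a finger pad.
Only numpy, scipy, OpenCV 4.12 (cv2) and the standard library are available. Lean on these libraries where they do the work, as an engineer would, in place of code of your own. Each camera call takes 0.05 s, during which the arm holds its last target. There are 200 camera calls.

## Working session

There is one attempt and no reset: what is moved stays moved. The work goes in short steps, Python scripts to look and compute and a shell command to move; the robot and the scene stay as the last step left them, time stands still between calls to the robot, and variables do not carry over. Pictures are saved under pics/ and viewed, at most 10 in all, crops included, and the job is handed in when it is done.

```bash
mkdir -p pics
cat > h.py <<'E'
import numpy as np, cv2
from bench import ctrl
from scipy.spatial.transform import Rotation as R
def T_tool():
    s=ctrl.get_state(); T=np.eye(4); T[:3,:3]=R.from_rotvec(s["tool_rot"]).as_matrix(); T[:3,3]=s["position"]; return T
def grab(n):
    T=T_tool(); im=ctrl.get_image(n)
    im["E"]=T@np.array(im["tool_from_camera"]) if n=="wrist" else np.array(im["extrinsics"])
    return im
def cloud(im,mask=None):
    d=im["depth"]; m=d>0
    if mask is not None: m=m&mask
    v,u=np.nonzero(m); z=d[v,u]
    p=cv2.undistortPoints(np.stack([u,v],1).astype(np.float64)[:,None],np.array(im["camera_matrix"]),np.array(im["dist_coeffs"]))[:,0]
    P=np.stack([p[:,0]*z,-p[:,1]*z,-z,np.ones_like(z)],1)@im["E"].T
    return P[:,:3],np.stack([u,v],1)
def proj(im,P):
    P=np.atleast_2d(P); C=np.c_[P,np.ones(len(P))]@np.linalg.inv(im["E"]).T
    C=C[:,:3]*[1,-1,-1]
    return cv2.projectPoints(C,np.zeros(3),np.zeros(3),np.array(im["camera_matrix"]),np.array(im["dist_coeffs"]))[0][:,0]
def save(im,f): cv2.imwrite("pics/"+f,cv2.cvtColor(im["color"],cv2.COLOR_RGB2BGR))
E
python3 - <<'E'
from h import *
s=ctrl.get_state(); print({k:np.round(v,3) for k,v in s.items()}); print(R.from_rotvec(s["tool_rot"]).as_matrix().round(3))
for n in ["scene","side"]:
    im=grab(n); save(im,n+"0.png"); print(n,im["E"].round(3).tolist())
    for q in ["lap","wide_lap","dome_lap","polisher","keeper","keeper_post"]:
        for r in ctrl.outline_of(q,n):
            P,_=cloud(im,r["mask"]); print(q,round(r["confidence"],2),np.round(r["bbox"]),np.median(P,0).round(3) if len(P) else 0,P.max(0).round(3) if len(P) else 0)
E
```

```text
{'time': np.float64(0.0), 'joint_positions': array([-1.33 ,  0.322, -0.07 ,  1.452,  0.023,  1.371, -0.057]), 'qd': array([-0.   , -0.001,  0.001, -0.   , -0.001, -0.   , -0.001]), 'joint_torque': array([ 0.0000e+00, -4.9130e+01, -4.0400e-01, -3.1252e+01, -6.4000e-02,
        4.4000e-02,  0.0000e+00]), 'position': array([0.146, 0.633, 0.232]), 'tool_rot': array([-3.550e-01, -3.121e+00,  3.000e-03]), 'ft_force': array([-0.097, -0.551,  0.175]), 'torque': array([ 0.055, -0.029, -0.01 ]), 'grip_force': np.float64(0.0), 'grip_width': np.float64(1.001)}
[[-0.974  0.225 -0.   ]
 [ 0.225  0.974 -0.002]
 [-0.    -0.002 -1.   ]]
scene [[-0.271, -0.653, 0.707, 1.155], [0.963, -0.177, 0.205, 0.016], [-0.009, 0.736, 0.677, 0.696], [0.0, 0.0, 0.0, 1.0]]
lap 0.77 [252. 226.  27.  52.] [ 0.49  -0.343  0.02 ] [ 0.516 -0.317  0.119]
lap 0.64 [212. 209.  29.  51.] [ 0.472 -0.456  0.02 ] [ 0.497 -0.43   0.12 ]
wide_lap 0.79 [287. 272.  49.  62.] [ 0.593 -0.223  0.019] [ 0.634 -0.18   0.12 ]
dome_lap 0.92 [307. 229.  26.  52.] [ 0.469 -0.211  0.031] [ 0.491 -0.184  0.119]
polisher 0.59 [494. 300. 218. 1
[... 467 characters left out ...]

lap 0.57 [347. 160.  20.  53.] [ 0.459 -0.452  0.024] [ 0.472 -0.342  0.12 ]
wide_lap 0.88 [283. 232.  43.  62.] [ 0.58  -0.219  0.021] [ 0.626 -0.178  0.121]
dome_lap 0.64 [347. 237.  28.  60.] [ 0.454 -0.204  0.032] [ 0.486 -0.182  0.122]
dome_lap 0.27 [300. 393. 183. 173.] [0.539 0.164 0.08 ] [0.701 0.304 0.131]
polisher 0.56 [301. 394. 184. 172.] [0.539 0.165 0.08 ] [0.698 0.304 0.131]
keeper 0.69 [227. 373.  26.  59.] [0.627 0.143 0.091] [0.638 0.186 0.131]
keeper 0.52 [300. 393. 187. 171.] [0.539 0.165 0.08 ] [0.698 0.304 0.131]
keeper 0.51 [346. 235.  31.  60.] [ 0.455 -0.204  0.033] [ 0.484 -0.182  0.122]
keeper_post 0.88 [230. 374.  31.  64.] [0.627 0.143 0.091] [0.658 0.186 0.131]
```

View pics/scene0.png

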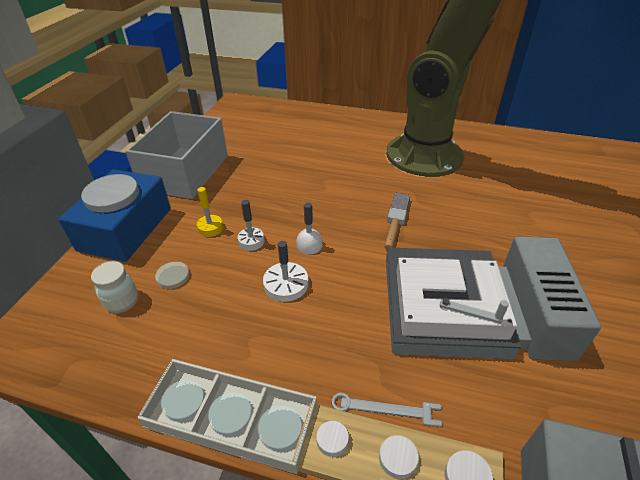

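View pics/side0.png

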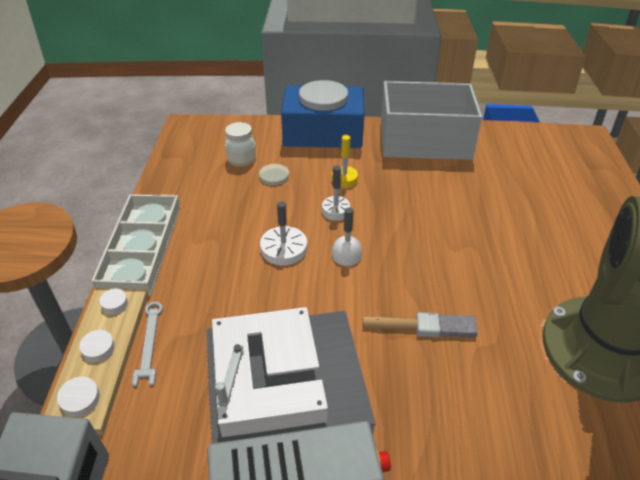

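Candidates for the lap in the scene view are the small flat one at (252,226), the yellow look-alike at (212,209), the wide one at (287,272) and the domed one at (307,229). By the description it is (252,226). The polisher's front faces the robot, and the keeper is open with its post at about (502,310). Next I'll check the choice in a crop and fit poses.

```bash
cat > fit.py <<'E'
from h import *
from scipy.optimize import least_squares
def circ(P,z0,z1,r,c0):
    Q=P[(P[:,2]>z0)&(P[:,2]<z1)][:,:2]; Q=Q[np.linalg.norm(Q-c0,axis=1)<.04]
    f=least_squares(lambda c:np.linalg.norm(Q-c,axis=1)-r,c0,loss="soft_l1",f_scale=.001)
    return f.x,len(Q)
def rect(P):
    Q=P[(abs(P[:,2]-.08)<.0035)&(P[:,0]>.42)&(P[:,0]<.75)&(P[:,1]>0)&(P[:,1]<.28)][:,:2]
    return Q
E
python3 - <<'E'
from fit import *
ims={n:grab(n) for n in ["scene","side"]}
cl={n:cloud(im)[0] for n,im in ims.items()}
for n,P in cl.items():
    print(n)
    for k,c in dict(lap=(.485,-.342),wide=(.588,-.22),dome=(.465,-.208),yel=(.467,-.455)).items():
        Q=P[(P[:,2]>.075)&(P[:,2]<.112)]; Q=Q[np.linalg.norm(Q[:,:2]-c,axis=1)<.04]
        print(k,circ(P,.072,.114,.009,Q[:,:2].mean(0)), 'top',P[(np.linalg.norm(P[:,:2]-Q[:,:2].mean(0),axis=1)<.02)][:,2].max().round(4))
        D=P[(abs(P[:,2]-.02)<.003)&(np.linalg.norm(P[:,:2]-c,axis=1)<.06)][:,:2]
        if len(D): print('   disc',np.array(cv2.minEnclosingCircle(D.astype(np.float32))[0]).round(4),cv2.minEnclosingCircle(D.astype(np.float32))[1])
    Q=rect(P); r=cv2.minAreaRect(Q.astype(np.float32)); print(len(Q),r, np.median(P[(np.linalg.norm(P[:,:2]-r[0],axis=1)<.1)&(abs(P[:,2]-.08)<.005)][:,2]))
    K=P[(P[:,2]>.1)&(P[:,2]<.126)&(P[:,0]>.5)&(P[:,1]>.1)&(P[:,1]<.2)]
    if len(K): print("post",K.mean(0),circ(P,.1,.126,.007,K[:,:2].mean(0)))
    # top-down of z=.08 plane
    g=np.stack(np.meshgrid(np.arange(.40,.72,.0008),np.arange(.30,-.02,-.0008),indexing="ij"),-1)
    uv=proj(ims[n],np.c_[g.reshape(-1,2),np.full(g[...,0].size,.08)]).reshape(*g.shape[:2],2).astype(np.float32)
    ims[n]["top"]=cv2.remap(ims[n]["color"],uv[...,0],uv[...,1],cv2.INTER_LINEAR)
im=ims["scene"]["color"][170:310,180:350]
top=np.hstack([ims["scene"]["top"],ims["side"]["top"]])
cv2.imwrite("pics/lapcrop.png",cv2.cvtColor(cv2.resize(im,None,fx=4,fy=4),cv2.COLOR_RGB2BGR))
cv2.imwrite("pics/top.png",cv2.cvtColor(top,cv2.COLOR_RGB2BGR)); print(top.shape)
E
```

```text
scene
lap (array([ 0.48291572, -0.34750569]), 124) top 0.12
   disc [ 0.4831 -0.3457] 0.03117012232542038
wide (array([ 0.58561031, -0.22723205]), 139) top 0.1191
   disc [ 0.5865 -0.2269] 0.048347994685173035
dome (array([ 0.45800683, -0.2146    ]), 124) top 0.1188
   disc [ 0.4609 -0.2132] 0.029236802831292152
yel (array([ 0.46506803, -0.4609313 ]), 122) top 0.1194
   disc [ 0.4665 -0.46  ] 0.031176520511507988
5442 ((0.5796242952346802, 0.1248958557844162), (0.21458177268505096, 0.25306442379951477), 19.56817054748535) 0.07925623163264356
post [0.63942563 0.17621712 0.11348932] (array([0.63440696, 0.1779288 ]), 98)
side
lap (array([ 0.47890865, -0.34738329]), 141) top 0.1213
   disc [ 0.4815 -0.3455] 0.03235055133700371
wide (array([ 0.58161133, -0.22733689]), 159) top 0.1209
   disc [ 0.5822 -0.2251] 0.048584505915641785
dome (array([ 0.45460162, -0.21448842]), 163) top 0.1207
   disc [ 0.4541 -0.2102] 0.029059628024697304
yel (array([ 0.4623328, -0.4592437]), 127) top 0.1202
   disc [ 0.4614 -0.4569] 0.031056661158800125
8422 ((0.5790552496910095, 0.10161392390727997), (0.1563854068517685, 0.19350846111774445), 12.104232788085938) 0.08021047732281045
post [0.62939724 0.1828504  0.11376813] (array([0.63116421, 0.17786195]), 102)
(400, 800, 3)
```

View pics/lapcrop.png

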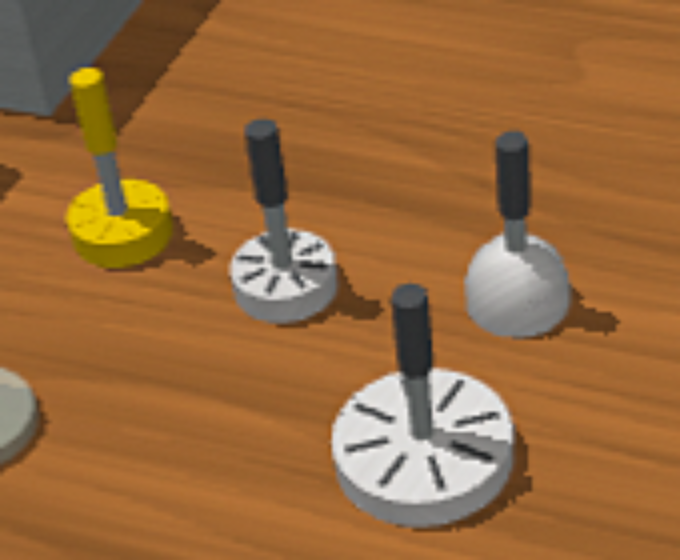

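View pics/top.png

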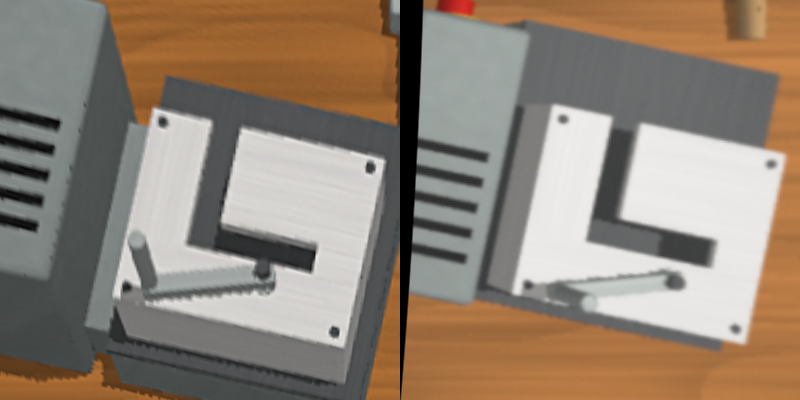

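The crop confirms the choice: a small flat white disc with a dark sleeve at crop (285,270), yellow one at (120,225), dome at (515,285), wide disc at (420,430). The top view shows the slot opening toward the robot, yaw about 12.4°, and the keeper open. I'll head over the polisher to look with the wrist camera.

```bash
python3 -m inch '[{"slide":[-1,-0.68,0],"angular":[0,0,-0.83],"claw":0.2},{"slide":[-1,-0.68,0],"angular":[0,0,-0.83],"claw":0.2},{"slide":[-1,-0.68,0],"angular":[0,0,-0.83],"claw":0.2},{"slide":[-1,-0.68,0],"angular":[0,0,-0.83],"claw":0.2},{"slide":[-1,-0.68,0],"angular":[0,0,-0.83],"claw":0.2},{"slide":[-1,-0.68,0],"angular":[0,0,-0.83],"claw":0.2},{"slide":[-1,-0.68,0],"angular":[0,0,-0.83],"claw":0.2},{"slide":[-1,-0.68,0],"angular":[0,0,-0.83],"claw":0.2}]' 20
python3 - <<'E'
from h import *
T=T_tool(); print(T.round(3)); print(np.array(ctrl.get_image("wrist")["tool_from_camera"]).round(3).tolist())
print((T[:3,:3].T@(np.array([.48,.13,.33])-T[:3,3])/.25).round(3))
E
```

```text
time: 1.6
position: [0.3529, 0.4103, 0.2339]
tool_rot: [-0.319, 3.125, 0.001]
ft_force: [-0.8, 0.2, 0.3]
grip_width: 0.603
grip_force: 0.0
[[-0.979 -0.202  0.     0.353]
 [-0.202  0.979  0.001  0.41 ]
 [-0.     0.001 -1.     0.234]
 [ 0.     0.     0.     1.   ]]
[[-0.001, 0.953, 0.302, 0.084], [1.0, 0.001, -0.0, 0.0], [-0.0, 0.302, -0.953, -0.152], [0.0, 0.0, 0.0, 1.0]]
[-0.271 -1.201 -0.385]
```

```bash
python3 -m inch '[{"slide":[-0.3,-1,-0.3],"angular":[0,0,0],"claw":0.2},{"slide":[-0.3,-1,-0.3],"angular":[0,0,0],"claw":0.2},{"slide":[-0.3,-1,-0.3],"angular":[0,0,0],"claw":0.2},{"slide":[-0.3,-1,-0.3],"angular":[0,0,0],"claw":0.2},{"slide":[-0.3,-1,-0.3],"angular":[0,0,0],"claw":0.2},{"slide":[-0.3,-1,-0.3],"angular":[0,0,0],"claw":0.2}]'
python3 -m inch '[{"slide":[0,-0.3,0],"angular":[0,0,0],"claw":0.2},{"slide":[0,-0.3,0],"angular":[0,0,0],"claw":0.2},{"slide":[0,-0.3,0],"angular":[0,0,0],"claw":0.2},{"slide":[0,-0.3,0],"angular":[0,0,0],"claw":0.2}]'
cat > pol.py <<'E'
from fit import *
def template(p,n=1):
    x,y,t=p; return np.array([[np.cos(t),-np.sin(t),x],[np.sin(t),np.cos(t),y],[0,0,1]])
# sampled cover points: edges classified by bright/dark via distance between predicted mask & observed
def covermask(S=.0005):
    X=np.arange(-.10,.115,S); Y=np.arange(-.13,.13,S); g=np.stack(np.meshgrid(X,Y,indexing="ij"),-1)
    x,y=g[...,0],g[...,1]
    m=(x>-.07)&(x<.085)&(abs(y)<.095)
    m&=~((x<.032)&(abs(y-.035)<.012)); m&=~((abs(x-.020)<.012)&(y<.047)&(y>-.057))
    ign=(y>.09)|(x>.09)&False
    ign|=(x>.0)&(y>-.035)  # keeper area
    ign|=((x>.087))
    return g,m,ign
def fitpol(im,p0):
    g,m,ign=covermask(); gray=im["color"].min(2).astype(np.float32)
    w=~ign
    P=g[w]; M=m[w].astype(float)*2-1; M-=M.mean()
    from scipy.optimize import minimize
    gray=cv2.GaussianBlur(gray,(0,0),.8)
    def cost(q):
        p=np.array(p0)+np.array(q)/[1000,1000,100]
        A=template(p); W=P@A[:2,:2].T+A[:2,2]
        uv=proj(im,np.c_[W,np.full(len(W),.08)]).astype(np.float32)
        v=cv2.remap(gray,uv[:,0].reshape(-1,1),uv[:,1].reshape(-1,1),cv2.INTER_LINEAR)[:,0]
        return -np.corrcoef(v,M)[0,1]
    r=minimize(cost,[0,0,0],method="Nelder-Mead",options=dict(initial_simplex=[[0,0,0],[6,0,0],[0,6,0],[0,0,4]],maxiter=120))
    p=np.array(p0)+r.x/[1000,1000,100]; return p,-r.fun
E
python3 - <<'E'
from pol import *
for n in ["wrist","side","scene"]:
    im=grab(n); p,c=fitpol(im,(.572,.100,.212)); print(n,p.round(4),round(c,3))
    if n=="wrist":
        A=template(p); save(im,"w0.png"); vis=cv2.imread("pics/w0.png")
        L=np.array([[-.07,.035],[.02,.035],[.02,-.045],[-.07,-.095],[.085,-.095]])@A[:2,:2].T+A[:2,2]
        for u in proj(im,np.c_[L,np.full(5,.08)]): cv2.circle(vis,tuple(int(a) for a in u),4,(0,0,255),1)
        cv2.imwrite("pics/w0.png",vis)
    P=cloud(im)[0]; K=P[(P[:,2]>.1)&(P[:,2]<.126)&(P[:,0]>.59)&(P[:,0]<.68)&(P[:,1]>.14)&(P[:,1]<.21)]
    if len(K): print("post",circ(P,.1,.126,.007,K[:,:2].mean(0)), P[np.linalg.norm(P[:,:2]-K[:,:2].mean(0),axis=1)<.01][:,2].max())
print(T_tool()[:3,3])
E
```

```text
time: 2.25
position: [0.4784, 0.1798, 0.3104]
tool_rot: [-0.322, 3.122, -0.0]
ft_force: [0.7, -0.2, 0.5]
grip_width: 0.602
grip_force: 0.0
time: 2.65
position: [0.4917, 0.1111, 0.3086]
tool_rot: [-0.33, 3.124, 0.002]
ft_force: [0.2, 0.4, 0.1]
grip_width: 0.601
grip_force: 0.0Traceback (most recent call last):
  File "<stdin>", line 3, in <module>
  File "pol.py", line 26, in fitpol
    r=minimize(cost,[0,0,0],method="Nelder-Mead",options=dict(initial_simplex=[[0,0,0],[6,0,0],[0,6,0],[0,0,4]],maxiter=120))
    res = _minimize_neldermead(fun, x0, args, callback, bounds=bounds,
                               **options)
    fsim[k] = func(sim[k])
              ~~~~^^^^^^^^
    fx = function(np.copy(x), *(wrapper_args + args))
  File "pol.py", line 24, in cost
    v=cv2.remap(gray,uv[:,0].reshape(-1,1),uv[:,1].reshape(-1,1),cv2.INTER_LINEAR)[:,0]
      ~~~~~~~~~^^^^^^^^^^^^^^^^^^^^^^^^^^^^^^^^^^^^^^^^^^^^^^^^^^^^^^^^^^^^^^^^^^^
cv2.error: OpenCV(4.12.0) /io/opencv/modules/imgproc/src/imgwarp.cpp:1713: error: (-215:Assertion failed) dst.cols < SHRT_MAX && dst.rows < SHRT_MAX && src.cols < SHRT_MAX && src.rows < SHRT_MAX in function 'remap'
```

```bash
sed -i 's/S=.0005/S=.002/' pol.py
python3 - <<'E'
from pol import *
for n in ["wrist","side","scene"]:
    im=grab(n); p,c=fitpol(im,(.572,.100,.212)); print(n,p.round(4),round(c,3))
    if n=="wrist":
        A=template(p); save(im,"w0.png"); vis=cv2.imread("pics/w0.png")
        L=np.array([[-.07,.035],[.02,.035],[.02,-.045],[-.07,-.095],[.085,-.095]])@A[:2,:2].T+A[:2,2]
        for u in proj(im,np.c_[L,np.full(5,.08)]): cv2.circle(vis,tuple(int(a) for a in u),4,(0,0,255),1)
        cv2.imwrite("pics/w0.png",vis)
    P=cloud(im)[0]; K=P[(P[:,2]>.1)&(P[:,2]<.126)&(P[:,0]>.59)&(P[:,0]<.68)&(P[:,1]>.14)&(P[:,1]<.21)]
    if len(K): print("post",circ(P,.1,.126,.007,K[:,:2].mean(0)), P[np.linalg.norm(P[:,:2]-K[:,:2].mean(0),axis=1)<.01][:,2].max())
print(T_tool()[:3,3])
E
```

```text
wrist [0.5731 0.0982 0.193 ] 0.684
side [0.5721 0.0993 0.214 ] 0.926
post (array([0.63116814, 0.17767236]), 99) 0.1304858872699557
scene [0.5757 0.099  0.2117] 0.92
post (array([0.63437885, 0.17772831]), 105) 0.12822825961886986
[0.49155648 0.11121068 0.30840596]
```

View pics/w0.png

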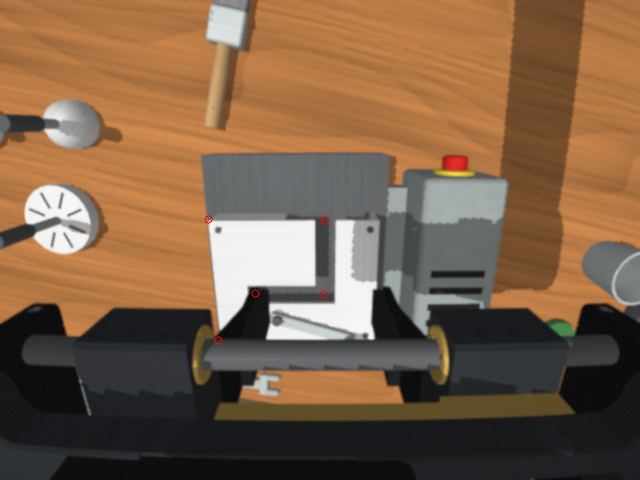

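The wrist view shows the cover slot with its corner at about (323,295). The lower part is hidden by the gripper and there is a shadow, so I take the polisher at (0.5735, 0.0988), yaw 0.212. Going to the lap.

```bash
python3 -m inch '[{"slide":[0.1,-0.9,0],"angular":[0,0,0],"claw":0.2},{"slide":[0.1,-0.9,0],"angular":[0,0,0],"claw":0.2},{"slide":[0.1,-0.9,0],"angular":[0,0,0],"claw":0.2},{"slide":[0.1,-0.9,0],"angular":[0,0,0],"claw":0.2},{"slide":[0.1,-0.9,0],"angular":[0,0,0],"claw":0.2}]'
python3 -m inch '[{"slide":[0.1,-0.9,0.2],"angular":[0,0,0],"claw":0.2},{"slide":[0.1,-0.9,0.2],"angular":[0,0,0],"claw":0.2},{"slide":[0.1,-0.9,0.2],"angular":[0,0,0],"claw":0.2},{"slide":[0.1,-0.9,0.2],"angular":[0,0,0],"claw":0.2},{"slide":[0.1,-0.9,0.2],"angular":[0,0,0],"claw":0.2},{"slide":[0.1,-0.9,0.2],"angular":[0,0,0],"claw":0.2},{"slide":[0.1,-0.9,0.2],"angular":[0,0,0],"claw":0.2},{"slide":[0.1,-0.9,0.2],"angular":[0,0,0],"claw":0.2}]'
cat > lw.py <<'E'
from fit import *
T=T_tool(); print(T.round(3)[:3])
im=grab("wrist"); save(im,"w1.png"); P=cloud(im)[0]
Q=P[(P[:,2]>.11)&(P[:,2]<.125)]; Q=Q[np.linalg.norm(Q[:,:2]-[.481,-.347],axis=1)<.025]
print("captop",len(Q),Q.mean(0),(Q[:,:2].min(0)+Q[:,:2].max(0))/2)
print("disc",[ (len(D),cv2.minEnclosingCircle(D.astype(np.float32))) for D in [P[(abs(P[:,2]-.02)<.003)&(np.linalg.norm(P[:,:2]-[.482,-.346],axis=1)<.05)][:,:2]]])
E
python3 lw.py
```

```text
time: 3.35
position: [0.5137, -0.1204, 0.3089]
tool_rot: [-0.32, 3.125, -0.003]
ft_force: [-0.3, 0.5, -0.5]
grip_width: 0.598
grip_force: 0.0
time: 4.15
position: [0.5371, -0.3394, 0.2585]
tool_rot: [-0.331, 3.124, 0.002]
ft_force: [0.8, 0.8, -0.0]
grip_width: 0.601
grip_force: 0.0
[[-0.978 -0.209  0.     0.537]
 [-0.209  0.978  0.001 -0.339]
 [-0.001  0.001 -1.     0.259]]
captop 379 [ 0.48134656 -0.34691174  0.11823506] [ 0.48161317 -0.34679676]
disc [(1983, ((0.48155131936073303, -0.3467218577861786), 0.030246900394558907))]
```

```bash
python3 -m inch '[{"slide":[0.224,0.017,0.1],"angular":[0,0,0],"claw":0.2},{"slide":[0.224,0.017,0.3],"angular":[0,0,0],"claw":0.2},{"slide":[0.224,0.017,0.5],"angular":[0,0,0],"claw":0.2},{"slide":[0.224,0.017,0.6],"angular":[0,0,0],"claw":0.2},{"slide":[0.224,0.017,0.666],"angular":[0,0,0],"claw":0.2},{"slide":[0.224,0.017,0.666],"angular":[0,0,0],"claw":0.2},{"slide":[0.224,0.017,0.666],"angular":[0,0,0],"claw":0.2}]'
python3 -m inch '[{"slide":[0,0,0],"angular":[0,0,0],"claw":-1},{"slide":[0,0,0],"angular":[0,0,0],"claw":-1},{"slide":[0,0,0],"angular":[0,0,0],"claw":-1},{"slide":[0,0,0],"angular":[0,0,0],"claw":-1},{"slide":[0,0,0],"angular":[0,0,0],"claw":-1},{"slide":[0,0,0],"angular":[0,0,0],"claw":-1}]' 25
```

```text
time: 4.9
position: [0.4816, -0.3492, 0.0936]
tool_rot: [-0.328, 3.122, -0.002]
ft_force: [0.6, 0.6, 1.2]
grip_width: 0.605
grip_force: 0.0
time: 5.5
position: [0.4803, -0.3486, 0.0921]
tool_rot: [0.326, -3.125, -0.002]
ft_force: [-0.4, 1.9, 1.4]
grip_width: 0.2
grip_force: 25.0
```

Gripped (17.4 mm). I'll lift clear of the dome lap and carry it to in front of the slot.

```bash
python3 -m inch '[{"slide":[0,0,-0.16],"angular":[0,0,0],"claw":-1},{"slide":[0,0,-0.32],"angular":[0,0,0],"claw":-1},{"slide":[0,0,-0.48],"angular":[0,0,0],"claw":-1},{"slide":[0,0,-0.64],"angular":[0,0,0],"claw":-1},{"slide":[0,0,-0.64],"angular":[0,0,0],"claw":-1},{"slide":[0,0,-0.64],"angular":[0,0,0],"claw":-1}]'
python3 -m inch '[{"slide":[-0.02,0.14,0],"angular":[0,0,0],"claw":-1},{"slide":[-0.04,0.28,0],"angular":[0,0,0],"claw":-1},{"slide":[-0.06,0.42,0],"angular":[0,0,0],"claw":-1},{"slide":[-0.08,0.56,0],"angular":[0,0,0],"claw":-1},{"slide":[-0.1,0.7,0],"angular":[0,0,0],"claw":-1},{"slide":[-0.12,0.84,0],"angular":[0,0,0],"claw":-1},{"slide":[-0.14,0.95,0],"angular":[0,0,0],"claw":-1},{"slide":[-0.14,0.95,0],"angular":[0,0,0],"claw":-1}]'
python3 -m inch '[{"slide":[-0.02,0.14,0],"angular":[0,0,0],"claw":-1},{"slide":[-0.04,0.28,0],"angular":[0,0,0],"claw":-1},{"slide":[-0.06,0.42,0],"angular":[0,0,0],"claw":-1},{"slide":[-0.08,0.56,0],"angular":[0,0,0],"claw":-1},{"slide":[-0.11,0.7,0],"angular":[0,0,0],"claw":-1},{"slide":[-0.14,0.82,0],"angular":[0,0,0],"claw":-1},{"slide":[-0.14,0.86,0],"angular":[0,0,0],"claw":-1},{"slide":[-0.14,0.86,0],"angular":[0,0,0],"claw":-1}]'
cat > where.py <<'E'
from pol import *
p=(.5738,.099,.212); A=template(p)
T=T_tool(); print("tcp",T[:3,3].round(4),"yaw",np.arctan2(-T[1,0],-T[0,0]).round(4),"tilt",T[:3,2].round(4))
q=A[:2,:2].T@(T[:2,3]-A[:2,2]); print("tcp in polisher",q.round(4),"lap z",(T[2,3]-.092).round(4))
for g in [(-.115,.035),(.02,.035),(.02,-.045)]:
    W=A[:2,:2]@np.array(g)+A[:2,2]; d=T[:3,:3].T@np.r_[W-T[:2,3],0]; print(g,W.round(4),"slide",(d/.25).round(3))
s=ctrl.get_state(); print(s["time"],np.round(s["ft_force"],1),s["grip_width"])
E
python3 where.py
```

```text
time: 6.1
position: [0.4802, -0.3491, 0.252]
tool_rot: [-0.326, 3.124, 0.0]
ft_force: [-0.4, 0.6, -4.0]
grip_width: 0.198
grip_force: 25.0
time: 6.9
position: [0.4643, -0.1039, 0.2494]
tool_rot: [0.338, -3.119, -0.005]
ft_force: [-0.4, 0.3, -2.7]
grip_width: 0.197
grip_force: 25.0
time: 7.7
position: [0.4542, 0.1088, 0.2501]
tool_rot: [0.33, -3.121, 0.002]
ft_force: [0.5, -1.0, -2.4]
grip_width: 0.201
grip_force: 25.0
tcp [0.4542 0.1088 0.2501] yaw 0.2104 tilt [-0.0034 -0.0019 -1.    ]
tcp in polisher [-0.1148  0.0347] lap z 0.1581
(-0.115, 0.035) [0.454 0.109] slide [0.001 0.001 0.   ]
(0.02, 0.035) [0.586  0.1374] slide [-0.539  0.002 -0.002]
(0.02, -0.045) [0.6028 0.0592] slide [-0.54  -0.318 -0.002]
7.7 [ 0.5 -1.  -2.4] 0.20073193055943064
```

```bash
python3 -m inch '[{"slide":[0,0,0.12],"angular":[0,0,0],"claw":-1},{"slide":[0,0,0.24],"angular":[0,0,0],"claw":-1},{"slide":[0,0,0.36],"angular":[0,0,0],"claw":-1},{"slide":[0,0,0.44],"angular":[0,0,0],"claw":-1},{"slide":[0,0,0.44],"angular":[0,0,0],"claw":-1},{"slide":[0,0,0.44],"angular":[0,0,0],"claw":-1}]'
python3 where.py
python3 - <<'E'
from fit import *
vis=[]
for n in ["scene","side"]:
    im=grab(n); P=cloud(im)[0]
    D=P[(P[:,2]>.06)&(P[:,2]<.074)&(P[:,0]<.50)&(P[:,1]>.05)&(P[:,1]<.16)]
    print(n,len(D),D.min(0),D.max(0), cv2.minEnclosingCircle(D[:,:2].astype(np.float32)),np.median(D[:,2]))
    u=proj(im,[.52,.11,.09])[0].astype(int); c=im["color"][u[1]-90:u[1]+90,u[0]-120:u[0]+100]; vis.append(cv2.resize(c,(390,320)))
cv2.imwrite("pics/stage.png",cv2.cvtColor(np.hstack(vis),cv2.COLOR_RGB2BGR))
E
```

```text
time: 8.3
position: [0.4554, 0.1065, 0.142]
tool_rot: [0.322, -3.124, 0.001]
ft_force: [-0.0, -0.1, -1.9]
grip_width: 0.2
grip_force: 25.0
tcp [0.4554 0.1065 0.142 ] yaw 0.2056 tilt [-7.e-04 -9.e-04 -1.e+00]
tcp in polisher [-0.1141  0.0322] lap z 0.05
(-0.115, 0.035) [0.454 0.109] slide [ 0.004  0.011 -0.   ]
(0.02, 0.035) [0.586  0.1374] slide [-0.536  0.014 -0.   ]
(0.02, -0.045) [0.6028 0.0592] slide [-0.538 -0.306 -0.   ]
8.3 [-0.  -0.1 -1.9] 0.19999696967702943
scene 560 [-0.63270841  0.05010715  0.06009709] [0.49816053 0.15441634 0.07399326] ((-0.06727395951747894, 0.13584014773368835), 0.5655445456504822) 0.06909477461403146
side 944 [-0.01997306  0.05003222  0.06001667] [0.48661975 0.13948079 0.07397782] ((0.23329417407512665, 0.08918984979391098), 0.2546049952507019) 0.07055781616993934
```

View pics/stage.png

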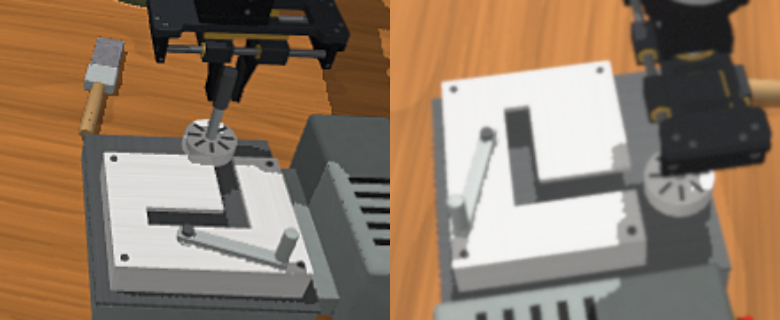

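The lap is upright in the grip in front of the mouth (left crop ~(210,145)). I'll check its axis numerically.

```bash
python3 - <<'E'
from pol import *
A=template((.5738,.099,.212))
for n in ["scene","side"]:
    im=grab(n); P=cloud(im)[0]
    D=P[(abs(P[:,2]-.07)<.003)&(np.linalg.norm(P[:,:2]-[.455,.107],axis=1)<.045)]
    c,r=cv2.minEnclosingCircle(D[:,:2].astype(np.float32)); print(n,len(D),np.round(c,4),r,(A[:2,:2].T@(np.array(c)-A[:2,2])).round(4), np.linalg.svd(D-D.mean(0),full_matrices=False)[2][2].round(3))
    S=P[(P[:,2]>.08)&(P[:,2]<.11)&(np.linalg.norm(P[:,:2]-[.455,.107],axis=1)<.02)]
    if len(S)>10: print("stem",circ(P,.082,.098,.006,S[:,:2].mean(0)),circ(P,.098,.112,.006,S[:,:2].mean(0)))
E
python3 where.py
```

```text
scene 426 [0.4612 0.1084] 0.03104153834283352 [-0.1081  0.0328] [-0.009 -0.001 -1.   ]
stem (array([0.45954024, 0.10904971]), 40) (array([0.45896807, 0.10867596]), 34)
side 513 [0.458 0.109] 0.031023336574435234 [-0.1111  0.0342] [-0.003 -0.027 -1.   ]
tcp [0.4564 0.1081 0.1434] yaw 0.2074 tilt [ 0.0024  0.001  -1.    ]
tcp in polisher [-0.1129  0.0336] lap z 0.0514
(-0.115, 0.035) [0.454 0.109] slide [ 0.009  0.006 -0.   ]
(0.02, 0.035) [0.586  0.1374] slide [-0.531  0.008  0.001]
(0.02, -0.045) [0.6028 0.0592] slide [-0.533 -0.312  0.001]
8.5 [ 0.8  0.8 -2.3] 0.19881666006652648
```

```bash
python3 -m inch '[{"slide":[-0.06,0.005,0.012],"angular":[0,0,0],"claw":-1},{"slide":[-0.12,0.005,0.012],"angular":[0,0,0],"claw":-1},{"slide":[-0.18,0.005,0.012],"angular":[0,0,0],"claw":-1},{"slide":[-0.24,0.005,0.012],"angular":[0,0,0],"claw":-1},{"slide":[-0.3,0.005,0.012],"angular":[0,0,0],"claw":-1},{"slide":[-0.35,0.005,0.012],"angular":[0,0,0],"claw":-1},{"slide":[-0.4,0.005,0.012],"angular":[0,0,0],"claw":-1},{"slide":[-0.45,0.005,0.012],"angular":[0,0,0],"claw":-1},{"slide":[-0.5,0.005,0.012],"angular":[0,0,0],"claw":-1},{"slide":[-0.525,0.005,0.012],"angular":[0,0,0],"claw":-1}]'
python3 -m inch '[{"slide":[0,0,0],"angular":[0,0,0],"claw":-1},{"slide":[0,0,0],"angular":[0,0,0],"claw":-1}]'
python3 where.py
```

```text
time: 9.5
position: [0.5847, 0.1368, 0.1393]
tool_rot: [-0.326, 3.124, -0.0]
ft_force: [0.4, -0.3, -3.0]
grip_width: 0.199
grip_force: 25.0
time: 9.7
position: [0.5831, 0.1363, 0.139]
tool_rot: [0.326, -3.124, 0.0]
ft_force: [0.2, 0.3, -2.7]
grip_width: 0.198
grip_force: 25.0
tcp [0.5831 0.1363 0.139 ] yaw 0.2078 tilt [-8.e-04 -2.e-04 -1.e+00]
tcp in polisher [0.017  0.0345] lap z 0.047
(-0.115, 0.035) [0.454 0.109] slide [ 0.528 -0.     0.   ]
(0.02, 0.035) [0.586  0.1374] slide [-0.012  0.002 -0.   ]
(0.02, -0.045) [0.6028 0.0592] slide [-0.013 -0.318 -0.   ]
9.7 [ 0.2  0.3 -2.7] 0.1979198328712338
```

```bash
python3 -m inch '[{"slide":[-0.005,-0.04,0],"angular":[0,0,0],"claw":-1},{"slide":[-0.005,-0.08,0],"angular":[0,0,0],"claw":-1},{"slide":[-0.005,-0.12,0],"angular":[0,0,0],"claw":-1},{"slide":[-0.005,-0.16,0],"angular":[0,0,0],"claw":-1},{"slide":[-0.005,-0.2,0],"angular":[0,0,0],"claw":-1},{"slide":[-0.005,-0.24,0],"angular":[0,0,0],"claw":-1},{"slide":[-0.005,-0.28,0],"angular":[0,0,0],"claw":-1},{"slide":[-0.005,-0.31,0],"angular":[0,0,0],"claw":-1},{"slide":[-0.005,-0.318,0],"angular":[0,0,0],"claw":-1},{"slide":[-0.005,-0.318,0.01],"angular":[0,0,0],"claw":-1}]'
python3 where.py
```

```text
time: 10.7
position: [0.6015, 0.0587, 0.1368]
tool_rot: [-0.325, 3.124, 0.0]
ft_force: [0.4, 0.6, -2.9]
grip_width: 0.199
grip_force: 25.0
tcp [0.6015 0.0587 0.1368] yaw 0.2072 tilt [ 7.e-04  3.e-04 -1.e+00]
tcp in polisher [ 0.0186 -0.0453] lap z 0.0448
(-0.115, 0.035) [0.454 0.109] slide [ 0.536  0.319 -0.   ]
(0.02, 0.035) [0.586  0.1374] slide [-0.004  0.321  0.   ]
(0.02, -0.045) [0.6028 0.0592] slide [-0.006  0.001  0.   ]
10.7 [ 0.4  0.6 -2.9] 0.19928193345326684
```

Lower until the weight is off, then release.

```bash
python3 -m inch '[{"slide":[0,0,0.008],"angular":[0,0,0],"claw":-1},{"slide":[0,0,0.014],"angular":[0,0,0],"claw":-1},{"slide":[0,0,0.018],"angular":[0,0,0],"claw":-1},{"slide":[0,0,0.021],"angular":[0,0,0],"claw":-1},{"slide":[0,0,0.021],"angular":[0,0,0],"claw":-1}]'
```

```text
time: 11.2
position: [0.6013, 0.0595, 0.1322]
tool_rot: [-0.327, 3.124, 0.001]
ft_force: [-3.2, 0.2, 3.3]
grip_width: 0.197
grip_force: 25.0
```

```bash
python3 -m inch '[{"slide":[0,0,0],"angular":[0,0,0],"claw":0.1},{"slide":[0,0,0],"angular":[0,0,0],"claw":0.1},{"slide":[0,0,0],"angular":[0,0,0],"claw":0.1},{"slide":[0,0,0],"angular":[0,0,0],"claw":0.1},{"slide":[0,0,-0.1],"angular":[0,0,0],"claw":0.1},{"slide":[0,0,-0.2],"angular":[0,0,0],"claw":0.1},{"slide":[0,0,-0.32],"angular":[0,0,0],"claw":0.1},{"slide":[0,0,-0.44],"angular":[0,0,0],"claw":0.1},{"slide":[0,0,-0.44],"angular":[0,0,0],"claw":0.1}]'
python3 - <<'E'
from pol import *
A=template((.5738,.099,.212)); inv=lambda c:(A[:2,:2].T@(np.array(c)-A[:2,2])).round(4)
for n in ["scene","side"]:
    P=cloud(grab(n))[0]
    S=P[(P[:,2]>.11)&(P[:,2]<.155)&(np.linalg.norm(P[:,:2]-[.6015,.059],axis=1)<.03)]
    for a,b in [(.11,.13),(.13,.155)]: print(n,len(S),inv(circ(P,a,b,.009,S[:,:2].mean(0))[0]),S[:,2].max())
    K=P[(P[:,2]>.1)&(P[:,2]<.126)&(P[:,0]>.59)&(P[:,0]<.68)&(P[:,1]>.14)&(P[:,1]<.21)]
    print("post",inv(circ(P,.1,.126,.007,K[:,:2].mean(0))[0]))
E
python3 where.py
```

```text
time: 12.1
position: [0.6038, 0.0589, 0.2462]
tool_rot: [-0.325, 3.116, 0.001]
ft_force: [1.0, 0.4, 0.0]
grip_width: 0.546
grip_force: 0.0
scene 198 [ 0.0211 -0.0438] 0.15476040987745476
scene 198 [ 0.021  -0.0438] 0.15476040987745476
post [0.076  0.0644]
side 225 [ 0.0184 -0.0434] 0.15475918550608947
side 225 [ 0.0181 -0.0437] 0.15475918550608947
post [0.0726 0.0649]
tcp [0.6016 0.0589 0.2419] yaw 0.2077 tilt [ 1.6e-03  5.0e-04 -1.0e+00]
tcp in polisher [ 0.0187 -0.045 ] lap z 0.1499
(-0.115, 0.035) [0.454 0.109] slide [ 0.536  0.318 -0.001]
(0.02, 0.035) [0.586  0.1374] slide [-0.004  0.32   0.   ]
(0.02, -0.045) [0.6028 0.0592] slide [-0.005  0.     0.   ]
12.2 [ 0.7 -0.3 -0.9] 0.5483797389575472
```

Lap at (19.7, −43.7) mm, upright. The post is at (74, 65) mm, so the keeper is at about 1.86 rad. Going to pinch it.

```bash
python3 -m inch '[{"slide":[-0.1,0.2,0],"angular":[0,0,0],"claw":0.1},{"slide":[-0.223,0.438,0],"angular":[0,0,0],"claw":0.1},{"slide":[-0.223,0.438,0],"angular":[0,0,0],"claw":0.1},{"slide":[-0.223,0.438,0.1],"angular":[0,0,0],"claw":0.1},{"slide":[-0.223,0.438,0.25],"angular":[0,0,0],"claw":0.1},{"slide":[-0.223,0.438,0.4],"angular":[0,0,0],"claw":0.1},{"slide":[-0.223,0.438,0.52],"angular":[0,0,0],"claw":0.1},{"slide":[-0.223,0.438,0.52],"angular":[0,0,0],"claw":0.1},{"slide":[-0.223,0.438,0.52],"angular":[0,0,0],"claw":0.1}]'
python3 where.py
```

```text
time: 13.1
position: [0.6325, 0.1773, 0.1105]
tool_rot: [0.325, -3.123, 0.001]
ft_force: [0.1, 0.1, 1.1]
grip_width: 0.545
grip_force: 0.0
tcp [0.6325 0.1773 0.1105] yaw 0.2077 tilt [-2.e-03 -9.e-04 -1.e+00]
tcp in polisher [0.0739 0.0642] lap z 0.0185
(-0.115, 0.035) [0.454 0.109] slide [ 0.755 -0.12   0.002]
(0.02, 0.035) [0.586  0.1374] slide [ 0.215 -0.118  0.001]
(0.02, -0.045) [0.6028 0.0592] slide [ 0.214 -0.438  0.001]
13.1 [0.1 0.1 1.1] 0.544923937669228
```

```bash
python3 -m inch '[{"slide":[0,0,0],"angular":[0,0,0],"claw":-1},{"slide":[0,0,0],"angular":[0,0,0],"claw":-1},{"slide":[0,0,0],"angular":[0,0,0],"claw":-1},{"slide":[0,0,0],"angular":[0,0,0],"claw":-1},{"slide":[0,0,0],"angular":[0,0,0],"claw":-1}]' 12
python3 -m inch '[{"slide":[0.047,0.01,0],"angular":[0,0,0],"claw":-1},{"slide":[0.094,0.016,0],"angular":[0,0,0],"claw":-1},{"slide":[0.139,0.014,0],"angular":[0,0,0],"claw":-1},{"slide":[0.183,0.007,0],"angular":[0,0,0],"claw":-1},{"slide":[0.227,-0.006,0],"angular":[0,0,0],"claw":-1},{"slide":[0.268,-0.024,0],"angular":[0,0,0],"claw":-1},{"slide":[0.268,-0.024,0],"angular":[0,0,0],"claw":-1}]'
python3 where.py
```

```text
time: 13.6
position: [0.6333, 0.1777, 0.1119]
tool_rot: [-0.326, 3.124, 0.001]
ft_force: [0.6, 0.4, 0.2]
grip_width: 0.186
grip_force: 0.0
time: 14.3
position: [0.5659, 0.1592, 0.1117]
tool_rot: [0.327, -3.121, -0.005]
ft_force: [-3.6, 4.6, 3.0]
grip_width: 0.156
grip_force: 12.0
tcp [0.5659 0.1592 0.1117] yaw 0.2086 tilt [-0.0036  0.0029 -1.    ]
tcp in polisher [0.005  0.0605] lap z 0.0197
(-0.115, 0.035) [0.454 0.109] slide [ 0.479 -0.104  0.001]
(0.02, 0.035) [0.586  0.1374] slide [-0.061 -0.102 -0.001]
(0.02, -0.045) [0.6028 0.0592] slide [-0.062 -0.422 -0.002]
14.3 [-3.6  4.6  3. ] 0.15583913153868167
```

```bash
python3 -m inch '[{"slide":[0.038,-0.022,0],"angular":[0,0,0],"claw":-1},{"slide":[0.074,-0.05,0],"angular":[0,0,0],"claw":-1},{"slide":[0.107,-0.083,0],"angular":[0,0,0],"claw":-1},{"slide":[0.134,-0.117,0],"angular":[0,0,0],"claw":-1},{"slide":[0.168,-0.18,0],"angular":[0,0,0],"claw":-1},{"slide":[0.18,-0.214,0],"angular":[0,0,0],"claw":-1},{"slide":[0.189,-0.249,0],"angular":[0,0,0],"claw":-1},{"slide":[0.195,-0.284,0],"angular":[0,0,0],"claw":-1},{"slide":[0.196,-0.31,0],"angular":[0,0,0],"claw":-1},{"slide":[0.196,-0.325,0],"angular":[0,0,0],"claw":-1}]'
python3 where.py
```

```text
time: 15.3
position: [0.5332, 0.0679, 0.1111]
tool_rot: [0.323, -3.116, -0.004]
ft_force: [-9.9, 6.2, 9.4]
grip_width: 0.156
grip_force: 12.0
tcp [0.5332 0.0679 0.1111] yaw 0.2068 tilt [-0.0089  0.0014 -1.    ]
tcp in polisher [-0.0462 -0.0219] lap z 0.0191
(-0.115, 0.035) [0.454 0.109] slide [0.276 0.226 0.003]
(0.02, 0.035) [0.586  0.1374] slide [-0.264  0.229 -0.001]
(0.02, -0.045) [0.6028 0.0592] slide [-0.265 -0.091 -0.003]
15.3 [-9.9  6.2  9.4] 0.15555868594013195
```

```bash
python3 -m inch '[{"slide":[-0.01,-0.006,0],"angular":[0,0,0],"claw":-1},{"slide":[-0.014,-0.014,0],"angular":[0,0,0],"claw":-1},{"slide":[-0.014,-0.014,0],"angular":[0,0,0],"claw":-1}]'
python3 - <<'E'
from pol import *
A=template((.5738,.099,.212)); inv=lambda c:(A[:2,:2].T@(np.array(c)-A[:2,2])).round(4)
for n in ["scene","side"]:
    im=grab(n); P=cloud(im)[0]
    if n=="scene":
        u=proj(im,[.57,.08,.09])[0].astype(int); c=im["color"][u[1]-80:u[1]+80,u[0]-110:u[0]+110]
        cv2.imwrite("pics/keep.png",cv2.cvtColor(cv2.resize(c,None,fx=3,fy=3),cv2.COLOR_RGB2BGR))
    B=P[(abs(P[:,2]-.09)<.004)]; q=(B[:,:2]-A[:2,2])@A[:2,:2]
    m=(q[:,0]>-.03)&(q[:,0]<.055)&(q[:,1]>-.05)&(q[:,1]<.04)&(B[:,2]>.0865); q=q[m]
    if len(q)>20: print(n,len(q),q.mean(0).round(4),"slope",np.polyfit(q[:,0],q[:,1],1).round(4))
E
```

```text
time: 15.6
position: [0.5345, 0.0681, 0.1106]
tool_rot: [0.327, -3.11, -0.008]
ft_force: [-15.8, 6.8, 12.3]
grip_width: 0.157
grip_force: 12.0
scene 240 [ 0.0177 -0.0228] slope [-0.0782 -0.0214]
side 347 [ 0.0199 -0.0201] slope [ 0.038  -0.0208]
```

View pics/keep.png

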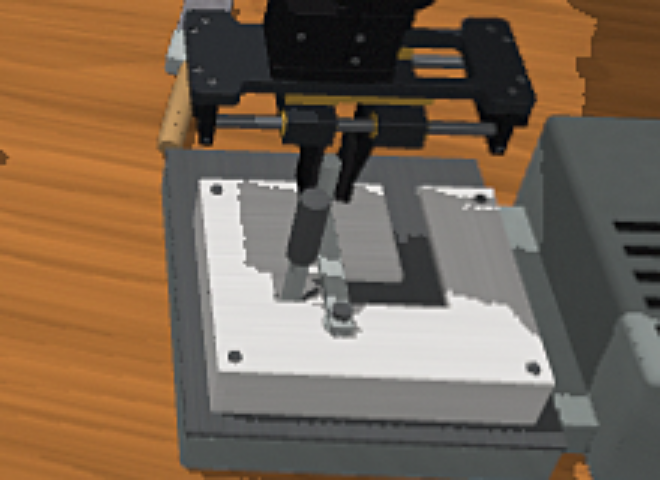

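The crop shows the keeper across the slot behind the stem, stem upright at about (310,230). The tool's y sits at the stop with about 7 N of push. I'll relax the radial load, release and rise.

```bash
python3 -m inch '[{"slide":[0.012,0.004,0],"angular":[0,0,0],"claw":-1},{"slide":[0.024,0.004,0],"angular":[0,0,0],"claw":-1},{"slide":[0.024,0.004,0],"angular":[0,0,0],"claw":0},{"slide":[0.024,0.01,0],"angular":[0,0,0],"claw":0},{"slide":[0.024,0.016,0],"angular":[0,0,0],"claw":0},{"slide":[0.024,0.016,0],"angular":[0,0,0],"claw":0},{"slide":[0.024,0.016,0],"angular":[0,0,0],"claw":0}]'
python3 where.py
```

```text
time: 16.4
position: [0.5349, 0.0677, 0.1113]
tool_rot: [0.325, -3.124, 0.001]
ft_force: [-0.3, 0.5, 0.5]
grip_width: 0.475
grip_force: 0.0
tcp [0.5349 0.0677 0.1113] yaw 0.2072 tilt [-3.e-04 -4.e-04 -1.e+00]
tcp in polisher [-0.0446 -0.0224] lap z 0.0193
(-0.115, 0.035) [0.454 0.109] slide [0.283 0.228 0.   ]
(0.02, 0.035) [0.586  0.1374] slide [-0.257  0.231 -0.   ]
(0.02, -0.045) [0.6028 0.0592] slide [-0.259 -0.089 -0.   ]
16.4 [-0.3  0.5  0.5] 0.4753613039435043
```

```bash
python3 -m inch '[{"slide":[0,0,-0.1],"angular":[0,0,0],"claw":0},{"slide":[0,0,-0.25],"angular":[0,0,0],"claw":0},{"slide":[0,0,-0.4],"angular":[0,0,0],"claw":0},{"slide":[0.3,0,-0.55],"angular":[0,0,0],"claw":0},{"slide":[0.3,0,-0.7],"angular":[0,0,0],"claw":0},{"slide":[0.3,0,-0.7],"angular":[0,0,0],"claw":0}]'
python3 - <<'E'
from pol import *
A=template((.5738,.099,.212)); inv=lambda c:(A[:2,:2].T@(np.array(c)-A[:2,2])).round(4)
for n in ["scene","side"]:
    im=grab(n); P=cloud(im)[0]; q=(P[:,:2]-A[:2,2])@A[:2,:2]
    L=P[(P[:,2]>.12)&(np.linalg.norm(q-[.02,-.045],axis=1)<.025)]; print(n,"lap",*[inv(circ(P,a,b,.009,L[:,:2].mean(0))[0]) for a,b in [(.11,.13),(.13,.155)]],L[:,2].max())
    K=P[(P[:,2]>.1)&(P[:,2]<.127)&(np.linalg.norm(q-[-.042,-.022],axis=1)<.025)]; k=inv(circ(P,.1,.126,.007,K[:,:2].mean(0))[0])
    print("post",k,"angle",np.arctan2(k[1]+.022,.048-k[0]))
    u=proj(im,[.58,.08,.09])[0].astype(int); c=im["color"][u[1]-80:u[1]+80,u[0]-100:u[0]+100]
    v=cv2.resize(c,(400,320)); vis=v if n=="scene" else np.hstack([vis,v])
cv2.imwrite("pics/end.png",cv2.cvtColor(vis,cv2.COLOR_RGB2BGR))
E
```

```text
time: 17.0
position: [0.4616, 0.0519, 0.2909]
tool_rot: [-0.324, 3.119, 0.003]
ft_force: [1.1, 0.1, 0.3]
grip_width: 0.504
grip_force: 0.0
scene lap [ 0.0211 -0.0437] [ 0.0209 -0.0439] 0.15932399080146986
post [-0.0417 -0.0213] angle 0.007803632003553418
side lap [ 0.0183 -0.0436] [ 0.0183 -0.0435] 0.1609947815628946
post [-0.0444 -0.0209] angle 0.011904199558309831
```

View pics/end.png

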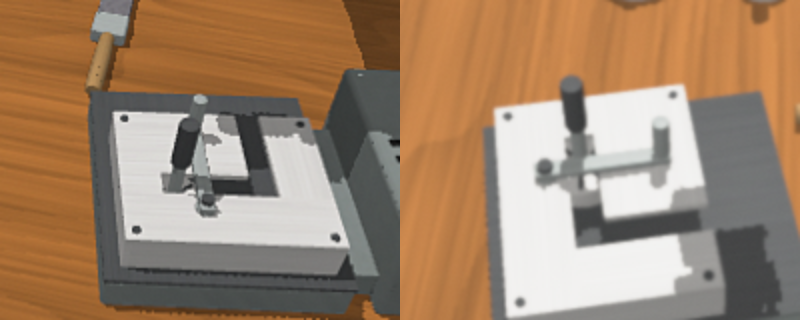

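The lap is upright at the slot end, the keeper is shut (about 0.01 rad) across the slot, and the gripper is clear. Handing in.

```bash
python3 -c "
from bench import ctrl
print(ctrl.close_job())"
```

```text
the job is handed in; nothing more can be done
None
```

I handed the job in at about 17 s with the small flat lap standing upright about 1–2 mm from the slot's end point, the keeper shut (about 0.01 rad) and the other two laps untouched; no verdict came back.

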